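# Lock an engine's crank with the flywheel locking bar

### The arm

A 6-joint arm with a two-finger parallel gripper is mounted at the origin on the work surface. World frame = base frame: x ahead of the robot, y to its left, z up, the work surface at z = 0. Lengths are in mm, angles in rad, forces in N, time in s.
With the tool pointing down it reaches from about 350 to 775 mm from the base axis. Payload 7.3 kg.
Tool frame: the origin (TCP) lies midway between the tips of the shut fingers; the grasp point (between the pads) lies 19 mm behind it (grasp_offset is the z of the grasp point in the tool frame, in mm); z points along the fingers, y is the direction in which the jaws open and shut (so a half turn about z gives the same grasp; the last joint's range is limited). The gripper opens to 92 mm and grips with 3 to 60 N. Pads are 19 mm wide; open, the fingers measure 130 mm over their backs; the gripper's body (75 mm by 190 mm) begins 47 mm behind the grasp point.
Start: joints at [1.166, 0.342, 1.524, -0, 1.275, -0.146], TCP at [134.343, 507.54, 226.741] pointing down, gripper open.
Joint ranges: [-2.53, 2.53], [-0.77, 2.02], [0.04, 2.7], [-1, 4.14], [0.28, 2.66], [-3.11, 3.11]. Speed limits (rad/s): [2.57, 2.57, 3.14, 3.14, 3.14, 3.14].

### API

Orientations are given as [roll, pitch, yaw] about the fixed x, y, z axes, in that order (R = Rz(yaw) Ry(pitch) Rx(roll)).
In Python, from plant import get_obs, capture, camera_model, close_job, boxes_of, regions_of, place_of, grasp_offset gives the robot as it stands. The module is installed in compiled form; this text tells all that it offers.
- The arm moves only by the tool send_rows, never from a script. Its argument "targets" is a list that holds one entry, the list of rows, each a list of 7 numbers: the turn, a rotation vector about the tool's x, y, z in degrees, then the shift along the tool's x, y, z in mm, then the closure, from -1 (fully open) to 1 (shut). A call has 1 to 5 rows; each row is the pose to reach, as a shift and turn from the pose commanded when the call began, along the tool's axes at that moment; what a row does not reach only later rows make up. A row lasts 1/12 s, in which the tool goes at most 41.7 mm and 7.16 degrees, less where a joint would pass 70% of its speed; a pose out of reach is approached as far as the arm can. A call with a gripper value outside its range is refused whole. The fingers move at their own pace and stop on an object; the grip force is fixed at half the most. Time passes only in rows, so rows that repeat a pose let the fingers close. It gives the time, the measured TCP pose, the force and the opening at its end, in the units of the state.
- get_obs(): the state, without advancing time (a new reading comes with each control period).
- capture(name): name is "scene" or "top"; returns the picture (420x560x3 uint8, red, green, blue); there is no depth.
- camera_model(name): a dict with "K" (3x3 intrinsics, pixels), "k1" (the pictures are not rectified: a ray, as slopes to the right and down, at radius r is drawn at 1 + k1 r^2 times it, then the intrinsics apply), "world_to_cam" (4x4, takes a point from world to camera coordinates). Camera axes: x right, y up, looking along -z (the intrinsics and any distortion apply to the point x, -y, -z); pixel columns grow to the right and rows downward; lengths in mm; the calibration is good to about 2 mm. A picture is of the moment at which its call begins. camera_model takes no time and is no camera call.
- close_job(): hands the job in, once; it reports no verdict.
Trained networks look in the newest picture that a camera, given by its name, has taken for a name from the list of things; names that differ only in an ending like _2 or _b are one class to them, and where a whole thing is asked for, a point or a joint stands for the part that bears it (a point fixed in the world has none). Each returns a list of dicts, best first, with "conf" (0 to 1); they miss things now and then, are a little off and sometimes report something else, mostly with a low value. They report only what shows in the picture. A call takes as long as a camera call. They do not tell look-alikes from the thing itself.
- boxes_of(label, camera): "location" ([row, column] in pixels, amid what is visible of it).
- regions_of(label, camera): "region" (420x560 bool, what is visible of it) and "location" ([row, column] in pixels, amid what is visible of it).
- place_of(label, camera): "location" ([row, column] in pixels: a listed point, or the origin of a listed thing).
The state is a dict: "time": time; "joint_positions": joint angles; "dq": joint speeds; "tau": joint torques, N m; "tool_pos": TCP position; "tcp_rot": TCP orientation; "contact_force": force on the tool from outside, world axes, zero at the start; "moment": the same for the moment, N m; "grip_width": finger opening in mm.
Only numpy, scipy, OpenCV 4.12 (cv2) and the standard library are available. Lean on these libraries where they do the work, as an engineer would, in place of code of your own. Each camera call takes 0.05 s, during which the arm holds its last target.

### The job

The crank of the engine on the bench has to be locked before its flywheel nut is undone. With a fingertip, turn the flywheel until the slot in its rim faces the locking bar, then push the bar along its guide into the slot until it is fully home. Leave the bar lying in its guide, and leave the tools and parts around it where they are.

Things in the scene. Friction and masses are not known exactly. Their poses are not given: they have to be found in the camera images.
- engine: motorcycle engine, fixed, lying on its side on two timbers, flywheel uppermost. Origin on the bench top under the crank's axis, z up; +y runs from that axis along the locking bar's guide over the gearbox deck (120 mm above the bench, ends at y = 220 mm), -y to the end of the finned cylinder (y = -275 mm, up to 140 mm high). A sprocket stands on the deck (x 80, y 138, radius 35, top 154 mm)
- crank_axis (a point): centre of the flywheel's upper face, on its vertical axis, 149 mm above the bench. The flywheel is a plain steel disc of 150 mm diameter, 24 mm thick. In its middle the crank nut (radius 14 mm) and crank end rise 17 mm above that face, on a hub of 52 mm diameter, 3 mm high
- guide_end (a point): the end of the bar's guide away from the flywheel, on the engine's y axis 152 mm from the crank's axis, at the top of the bed plate (126 mm above the bench). The guide is a steel bed plate (54 mm wide, y = 89 to 215 mm) with two rails and two straps over the bar (y = 90 to 152 mm, 142 mm high, channel 16.5 mm wide). A gear-change shaft, 148 mm high, stands on the deck at x -63, y 175 mm
- flywheel (a joint): the flywheel's angle about its vertical axis, seen from above positive anticlockwise: 0 (or one full turn, 6.28) when the slot faces the locking bar exactly; it starts between 0.7 and 5.58 and turns freely either way without stops. Turning it takes a steady 6 N or so at a stud; it stays where it is left
- slot_mouth (a point): the middle of the slot's open end, on the flywheel's rim (75 mm from the axis) at the height of the upper face; the slot is 18 mm wide, cut right through the disc's thickness and runs 26 mm inwards from the rim
- stud_a (a point): one of three steel puller studs screwed upright into the flywheel's face, by which it can be pushed round: 12 mm thick, 48 mm high above the face, with a hexagon nut (19 mm across flats, 8 mm high) at its foot. The point is on its axis, 25 mm above the face, 45 mm from the crank's axis. This stud is 60 degrees anticlockwise of the slot (seen from above)
- stud_b (a point): as stud_a, the stud opposite the slot
- stud_c (a point): as stud_a, the stud 60 degrees clockwise of the slot
- bar_nose (a point): tip of the locking bar's rounded nose, at mid-height. The bar (loose steel flat, 14 wide, 10 high, 108 mm long, 0.13 to 0.26 kg) lies on the bed plate in its guide, drawn back, nose 83 to 100 mm from the crank's axis. It slides at 1 to 3 N. Home, its upturned end meets the guide's end (a firm stop), nose 52 mm from the crank's axis; on the rim of a flywheel not lined up it stops short
- bar_heel (a point): middle, 24 mm above the bed plate, of the back face of the bar's upturned end: the face to push on, 108 mm behind the nose. The upturned end is a plate 30 mm wide, 8 mm thick, rising 40 mm above the bed plate (top 166 mm above the bench)
- deep_socket: bystander: steel socket, 26 mm across, 60 mm high, standing on the engine's deck beside the guide; origin under its foot
- short_socket: bystander: steel socket, 24 mm across, 32 mm high, standing on the engine's deck between flywheel and sprocket; origin under its foot
- spanner: bystander: steel spanner 160 mm long, lying on the bench to the left; origin on the bench under its middle
- screwdriver: bystander: screwdriver 220 mm long, lying on the bench to the left; origin under its middle
- tape_roll: bystander: roll of masking tape, 104 mm across, 25 mm high, lying on the bench to the left; origin under its middle
- spray_can: bystander: spray can, 66 mm across, 190 mm high, standing on the bench to the right; origin under its foot
Mind the look-alikes: they are no part of the job. Leave any green or purple look-alike of the part that bears bar_nose alone.

How it is judged:
By the outcome, as a careful person would: the job done as asked, in the order asked, and still so for the second after the job is handed in, with the robot touching nothing.
It also fails if it takes over 51 s, if anything falls off the work surface, if the arm or the gripper's body presses on something with over 40 N, if the wrist force passes 120 N, or if a joint passes its speed limit or range.

## Working session

There is one attempt and no reset: what is moved stays moved. The work goes in short steps, Python scripts to look and compute and a tool call to move; the robot and the scene stay as the last step left them, time stands still between calls to the robot, and variables do not carry over. Pictures are saved under pics/ and viewed, and the job is handed in when it is done.

Besides the shell and the picture viewer there is one more tool, called after "Call:" as a command line: name --argument value ..., lists and objects as JSON in quotes. send_rows: Moves the arm, as the interface text tells. Its arguments: {"type":"object","properties":{"targets":{"type":"array","items":{"type":"array","items":{"type":"array","items":{"type":"number"}}}}},"required":["targets"]}

```bash
mkdir -p pics; ls; python3 - <<'E'
from plant import *
import cv2
o=get_obs(); print({k:o[k] for k in ('time','tool_pos','tcp_rot','contact_force','grip_width')}, grasp_offset)
for n in ('scene','top'):
    im=capture(n); cv2.imwrite(f'pics/{n}0.png',im[:,:,::-1]); m=camera_model(n); print(n,m)
E
```

```text
pics
{'time': 0.0, 'tool_pos': array([134.18153911, 507.13807945, 226.04426191]), 'tcp_rot': array([-3.14006806e+00, -2.12241852e-04,  2.88279388e+00]), 'contact_force': array([0.11097279, 0.00192276, 0.22001877]), 'grip_width': 91.89270396510103} -18.8
scene {'K': array([[399.91151816,   0.        , 283.13488745],
       [  0.        , 399.91151816, 206.46513076],
       [  0.        ,   0.        ,   1.        ]]), 'k1': -0.09213472047647968, 'world_to_cam': array([[-8.64450784e-01,  5.02604602e-01,  1.06515802e-02,
         4.63607789e+02],
       [-3.97275131e-01, -6.95966988e-01,  5.98165881e-01,
         1.02579250e+02],
       [ 3.08054073e-01,  5.12853357e-01,  8.01301518e-01,
        -1.21434866e+03],
       [ 0.00000000e+00,  0.00000000e+00,  0.00000000e+00,
         1.00000000e+00]])}
top {'K': array([[483.7032016 ,   0.        , 282.38093024],
       [  0.        , 483.7032016 , 205.8984435 ],
       [  0.        ,   0.        ,   1.        ]]), 'k1': -0.17156161291433844, 'world_to_cam': array([[ 1.80722297e-02, -9.99786254e-01,  1.00419364e-02,
        -4.52020156e+01],
       [ 9.82931914e-01,  1.96048541e-02,  1.82922122e-01,
        -5.49945491e+02],
       [-1.83079894e-01,  6.56472912e-03,  9.83076119e-01,
        -1.15838159e+03],
       [ 0.00000000e+00,  0.00000000e+00,  0.00000000e+00,
         1.00000000e+00]])}
```

View pics/scene0.png

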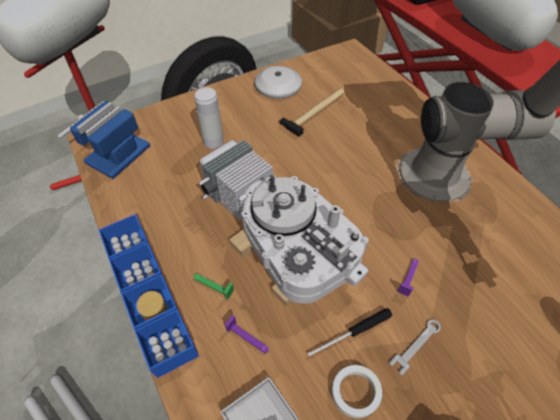

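View pics/top0.png

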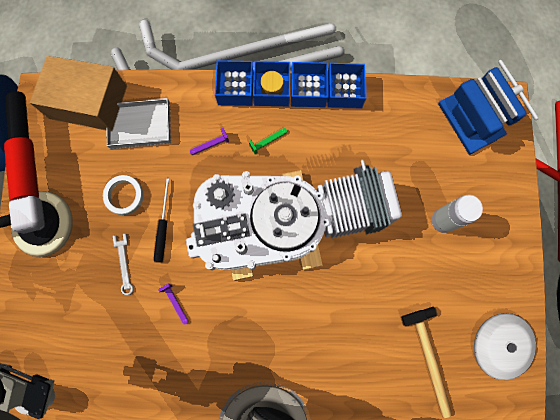

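The top view shows the engine with its flywheel near (285,213), the slot at about (295,187) and the guide to the left at about (222,232). The look-alike bars lie on the bench. Next I'll localize with the networks.

```bash
cat > h.py <<'E'
import numpy as np, cv2
from plant import *
def proj(n,P):
    m=camera_model(n); P=np.atleast_2d(P); c=(m['world_to_cam']@np.c_[P,np.ones(len(P))].T).T[:,:3]
    s=np.c_[c[:,0]/-c[:,2],-c[:,1]/-c[:,2]]; r2=(s**2).sum(1,keepdims=True); s=s*(1+m['k1']*r2)
    return s@m['K'][:2,:2].T+m['K'][:2,2]
def ray(n,rc):
    m=camera_model(n);d=(np.array([rc[1],rc[0]])-m['K'][:2,2])/m['K'][0,0]
    s=d.copy()
    for _ in range(20): s=d/(1+m['k1']*(s@s))
    W=m['world_to_cam'];R=W[:3,:3];o=-R.T@W[:3,3]
    v=R.T@np.array([s[0],-s[1],-1]); return o,v
def atz(n,rc,z):
    o,v=ray(n,rc); return o+v*(z-o[2])/v[2]
def crop(n,im,c,h,f,name):
    r0,c0=max(0,c[0]-h[0]),max(0,c[1]-h[1])
    cv2.imwrite(name,cv2.resize(im[r0:c[0]+h[0],c0:c[1]+h[1],::-1],None,fx=f,fy=f,interpolation=cv2.INTER_CUBIC))
E
python3 - <<'E'
from h import *
np.set_printoptions(precision=1,suppress=True)
Z=dict(engine=0,crank_axis=149,guide_end=126,slot_mouth=149,stud_a=174,bar_nose=131,bar_heel=150,deep_socket=120,short_socket=120)
for n in ('top','scene'):
    im=capture(n)
    if n=='top': crop(n,im,(225,265),(65,95),4,'pics/t1.png')
    else: crop(n,im,(235,295),(75,95),4,'pics/s1.png')
    for k,z in Z.items():
        for d in place_of(k,n)[:5]:
            print(n,k,round(d['conf'],2),np.array(d['location']),atz(n,d['location'],z))
print(get_obs()['time'])
E
```

```text
top engine 0.95 [221.8 285.7] [518.4 -44.4   0. ]
top engine 0.35 [211.8 282.7] [544.6 -36.2   0. ]
top crank_axis 0.76 [214.  284.1] [513.7 -38.4 149. ]
top guide_end 0.76 [227.5 223.3] [482.9 102.3 126. ]
top slot_mouth 0.69 [184.4 300.2] [583.9 -74.4 149. ]
top stud_a 0.87 [197.1 269.1] [547.3  -3.7 174. ]
top stud_a 0.8 [208.8 306.1] [522.2 -87.2 174. ]
top stud_a 0.7 [228.9 275.6] [475.5 -19.8 174. ]
top bar_nose 0.73 [220.6 248.3] [499.5  44.2 131. ]
top bar_nose 0.68 [152.4 189.9] [661.8 189.8 131. ]
top bar_nose 0.56 [322.8 186.6] [262.2 177.8 131. ]
top bar_nose 0.52 [126.3 287.5] [731.7 -43.  131. ]
top bar_nose 0.52 [250.7 245.2] [429.5  49.3 131. ]
top bar_heel 0.82 [133.6 225.5] [703.8 103.8 150. ]
top bar_heel 0.71 [234.9 203. ] [461.6 145.2 150. ]
top bar_heel 0.64 [289.1 162.1] [336.4 233.1 150. ]
top bar_heel 0.49 [145.3 250.8] [675.8  42.8 150. ]
top deep_socket 0.68 [249.3 243.9] [433.7  53.1 120. ]
top short_socket 0.66 [263.9 125.8] [392.2 330.3 120. ]
top short_socket 0.4 [194.1 250.5] [564.7  41.7 120. ]
scene engine 0.95 [232.9 278.9] [521.7 -47.9   0. ]
scene
[... 166 characters left out ...]
 slot_mouth 0.56 [203.8 252.9] [582.7 -66.3 149. ]
scene stud_a 0.84 [189.8 302. ] [470.5 -28.2 174. ]
scene stud_a 0.8 [183.2 272.7] [520.7 -80.2 174. ]
scene bar_nose 0.86 [228.5 309.3] [496.6  50.2 131. ]
scene bar_nose 0.85 [275.8 194.1] [777.4  30.6 131. ]
scene bar_nose 0.7 [259.8 417. ] [332.2 241.7 131. ]
scene bar_nose 0.64 [351.8 267.2] [719.2 250.9 131. ]
scene bar_heel 0.75 [323. 228.] [760.9 168.9 150. ]
scene bar_heel 0.71 [253.8 346.4] [469.6 156.6 150. ]
scene bar_heel 0.7 [293.9 230.9] [728.9 116.3 150. ]
scene bar_heel 0.57 [290.5 405. ] [414.6 289.8 150. ]
scene deep_socket 0.63 [221.1 332.5] [432.4  54.1 120. ]
scene short_socket 0.59 [242.3 281.1] [569.   44.3 120. ]
1.1
```

View pics/t1.png

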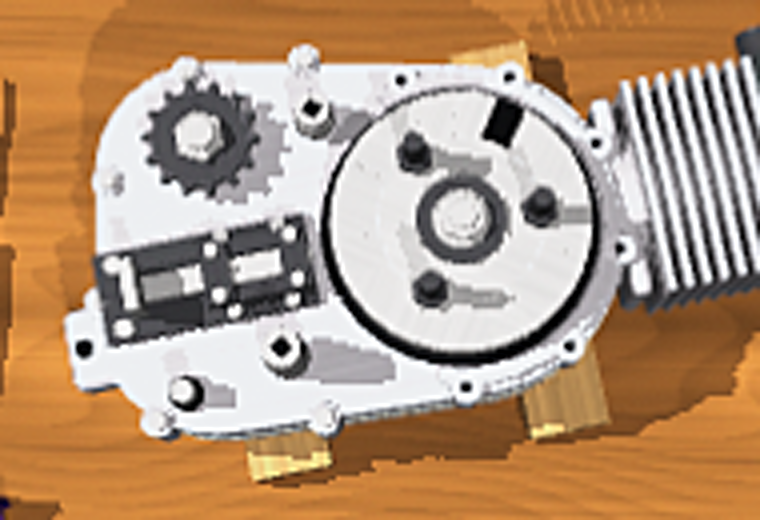

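View pics/s1.png

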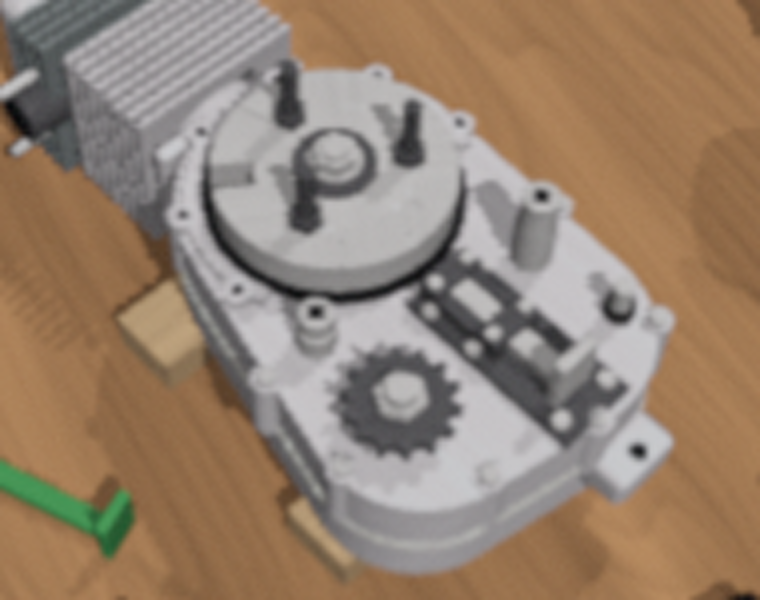

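```bash
cat > model.py <<'E'
from h import *
def pts(p):
    x,y,yaw,f,nose=p
    R=np.array([[np.cos(yaw),-np.sin(yaw)],[np.sin(yaw),np.cos(yaw)]])
    e=lambda a,b,z: np.r_[R@[a,b]+[x,y],z]
    pol=lambda r,a,z: e(-r*np.sin(f+a),r*np.cos(f+a),z)
    k=np.pi/3
    return dict(engine=e(0,0,0),crank_axis=e(0,0,149),guide_end=e(0,152,126),slot_mouth=pol(75,0,149),stud_a=pol(45,k,174),stud_b=pol(45,3*k,174),stud_c=pol(45,-k,174),bar_nose=e(0,nose,131),bar_heel=e(0,nose+108,150)),e,pol
E
python3 - <<'E'
from model import *
from scipy.optimize import least_squares
np.set_printoptions(precision=3,suppress=True)
D=dict(top=dict(crank_axis=(214,284.1),engine=(221.8,285.7),guide_end=(227.5,223.3),slot_mouth=(184.4,300.2),stud_a=(197.1,269.1),stud_c=(208.8,306.1),stud_b=(228.9,275.6),bar_nose=(220.6,248.3),bar_heel=(234.9,203)),
scene=dict(crank_axis=(201.5,282.7),engine=(232.9,278.9),guide_end=(247,326.5),slot_mouth=(203.8,252.9),stud_b=(189.8,302),stud_c=(183.2,272.7),bar_nose=(228.5,309.3),bar_heel=(253.8,346.4)))
def res(p,names=False):
    P,_,_=pts(p); r=[];nm=[]
    for n in D:
        for k,v in D[n].items():
            r+=list(proj(n,P[k])[0]-[v[1],v[0]]); nm.append((n,k))
    return (r,nm) if names else r
s=least_squares(res,[515,-38,.2,4.04,90],loss='soft_l1',f_scale=1.5)
r,nm=res(s.x,True)
print(s.x)
for a,b in zip(nm,np.reshape(r,(-1,2))): print(a,b)
np.save('p.npy',s.x)
P,e,pol=pts(s.x)
for n,c,h in (('top',(225,265),(65,95)),('scene',(235,295),(75,95))):
    im=capture(n).copy(); f=4
    r0,c0=c[0]-h[0],c[1]-h[1]
    cr=cv2.resize(im[r0:c[0]+h[0],c0:c[1]+h[1],::-1],None,fx=f,fy=f,interpolation=cv2.INTER_CUBIC)
    def q(X): return ((proj(n,X)-[c0,r0]+.5)*f-.5).round().astype(int)
    cv2.polylines(cr,[q([pol(75,a,149) for a in np.linspace(0,6.3,80)])],True,(0,0,255),1)
    cv2.polylines(cr,[q([e(a,b,126) for a,b in ((-27,89),(27,89),(27,215),(-27,215))])],True,(0,255,0),1)
    cv2.polylines(cr,[q([e(a,b,z) for a,b,z in ((-15,s.x[4]+108,166),(15,s.x[4]+108,166),(15,s.x[4]+108,126),(-15,s.x[4]+108,126))])],True,(255,255,0),1)
    cv2.polylines(cr,[q([e(80+35*np.cos(t),138+35*np.sin(t),154) for t in np.linspace(0,6.3,40)])],True,(255,0,255),1)
    for k in ('stud_a','stud_b','stud_c','slot_mouth'): cv2.circle(cr,q(P[k])[0],4,(255,0,0),-1)
    cv2.imwrite(f'pics/ov_{n}.png',cr)
E
```

```text
[515.681 -40.561   0.227   4.091  90.041]
('top', 'crank_axis') [ 0.976 -0.843]
('top', 'engine') [-1.517  1.026]
('top', 'guide_end') [-2.276  0.517]
('top', 'slot_mouth') [-2.151 -0.469]
('top', 'stud_a') [ 4.288 -1.715]
('top', 'stud_c') [-0.894  0.33 ]
('top', 'stud_b') [1.537 0.635]
('top', 'bar_nose') [-1.337  1.716]
('top', 'bar_heel') [-2.932 -4.268]
('scene', 'crank_axis') [ 0.029 -1.332]
('scene', 'engine') [3.285 1.071]
('scene', 'guide_end') [ 1.698 -1.843]
('scene', 'slot_mouth') [-1.44  -0.556]
('scene', 'stud_b') [-0.208  2.018]
('scene', 'stud_c') [-1.299 -1.267]
('scene', 'bar_nose') [-0.273 -1.151]
('scene', 'bar_heel') [-1.719 -1.125]
```

View pics/ov_top.png

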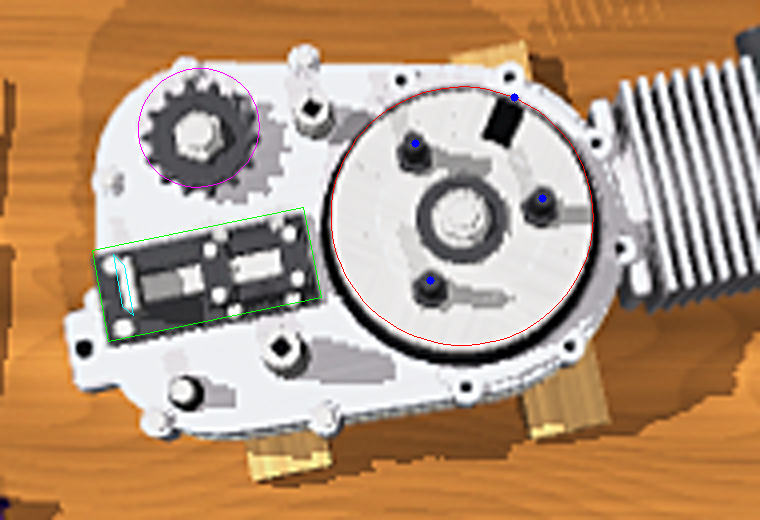

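View pics/ov_scene.png

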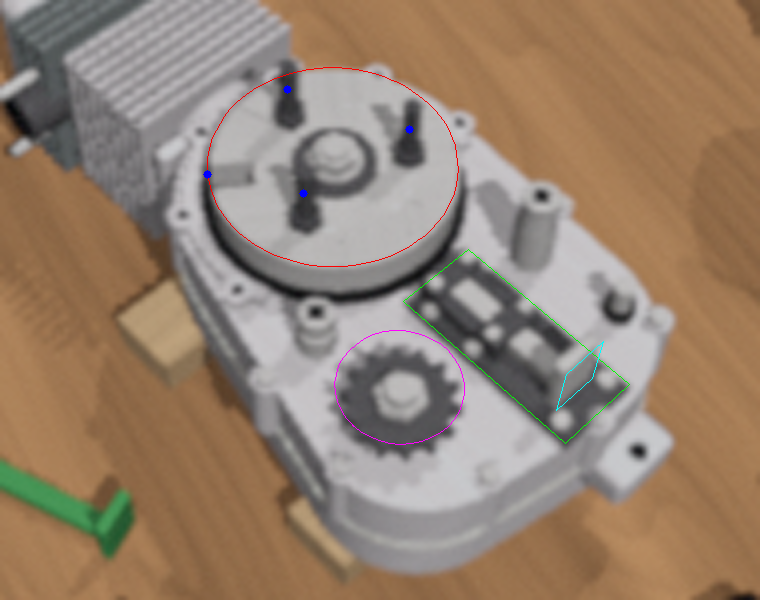

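```bash
cat > go.py <<'E'
import sys
from plant import *
import numpy as np
from scipy.spatial.transform import Rotation as Ro
def go(T,yaw,base=None):
    o=get_obs(); R=Ro.from_euler('xyz',o['tcp_rot'])
    Rt=Ro.from_euler('xyz',[np.pi,0,np.radians(yaw)])
    print('t',round(o['time'],2),'pos',o['tool_pos'].round(1),'yaw',np.degrees(o['tcp_rot'][2]).round(1),'F',o['contact_force'].round(1),'g',round(o['grip_width'],1))
    print('turn',np.degrees((R.inv()*Rt).as_rotvec()).round(1),'shift',(R.inv().apply(np.array(T)-o['tool_pos'])).round(1))
if __name__=='__main__':
    a=[float(v) for v in sys.argv[1:]]; go(a[:3],a[3])
E
python3 go.py 490.5 -3.3 235 34
```

```text
t 1.2 pos [134.3 507.6 226.7] yaw 165.2 F [ 0.1 -0.1 -0.5] g 91.6
turn [  0.   -0.  131.2] shift [-475.  -402.7   -8.3]
```

Call:
send_rows --targets '[[[0, 0, 131, -475, -403, -8, 1], [0, 0, 131, -475, -403, -8, 1], [0, 0, 131, -475, -403, -8, 1], [0, 0, 131, -475, -403, -8, 1], [0, 0, 131, -475, -403, -8, 1]]]'

```text
time: 1.62
tool_pos: [253.9, 335.0, 229.5]
tcp_rot: [3.141, 0.0, 2.253]
contact_force: [1.5, -0.0, 0.7]
grip_width: 62.7
```

```bash
python3 go.py 490.5 -3.3 235 34
```

```text
t 1.62 pos [253.9 335.  229.5] yaw 129.1 F [ 1.5 -0.   0.7] g 62.7
turn [ 0.  -0.  95.1] shift [-411.8  -29.5   -5.5]
```

Call:
send_rows --targets '[[[0, 0, 95, -412, -29, -5, 1], [0, 0, 95, -412, -29, -5, 1], [0, 0, 95, -412, -29, -5, 1], [0, 0, 95, -412, -29, -5, 1], [0, 0, 95, -412, -29, -5, 1]]]'

```text
time: 2.03
tool_pos: [374.7, 164.8, 232.3]
tcp_rot: [3.141, -0.0, 1.627]
contact_force: [0.7, 0.2, -0.0]
grip_width: 29.7
```

```bash
python3 go.py 490.5 -3.3 235 34
```

```text
t 2.03 pos [374.7 164.8 232.3] yaw 93.2 F [ 0.7  0.2 -0. ] g 29.7
turn [ 0.  -0.  59.2] shift [-174.3  106.3   -2.7]
```

Call:
send_rows --targets '[[[0, 0, 59, -174, 106, -3, 1], [0, 0, 59, -174, 106, -3, 1], [0, 0, 59, -174, 106, -3, 1], [0, 0, 59, -174, 106, -3, 1], [0, 0, 59, -174, 106, -3, 1]]]'

```text
time: 2.45
tool_pos: [491.6, -2.9, 235.1]
tcp_rot: [3.141, -0.0, 1.001]
contact_force: [1.8, 1.0, 0.4]
grip_width: 1.2
```

```bash
python3 go.py 490.5 -3.3 235 34
```

```text
t 2.45 pos [491.6  -2.9 235.1] yaw 57.3 F [1.8 1.  0.4] g 1.2
turn [ 0.  -0.  23.3] shift [-0.9 -0.7  0.1]
```

Call:
send_rows --targets '[[[0, 0, 23.3, -1, -0.7, 0, 1], [0, 0, 23.3, -1, -0.7, 0, 1], [0, 0, 23.3, -1, -0.7, 0, 1], [0, 0, 23.3, -1, -0.7, 0, 1]]]'

```text
time: 2.78
tool_pos: [489.4, -1.3, 234.8]
tcp_rot: [-3.141, 0.0, 0.594]
contact_force: [-1.0, 1.7, -0.4]
grip_width: 0.2
```

```bash
python3 go.py 490.5 -3.3 172 34
python3 - <<'E'
from h import *
crop('top',capture('top'),(225,265),(65,95),4,'pics/t2.png')
crop('scene',capture('scene'),(225,295),(75,95),4,'pics/s2.png')
E
```

```text
t 2.78 pos [489.4  -1.3 234.8] yaw 34.0 F [-1.   1.7 -0.4] g 0.2
turn [-0.  0.  0.] shift [-0.2  2.2 62.8]
```

View pics/s2.png

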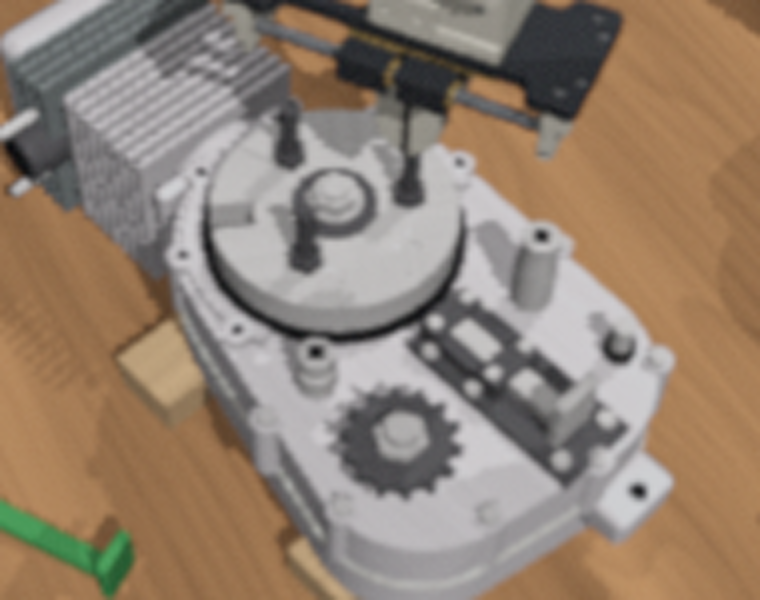

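View pics/t2.png

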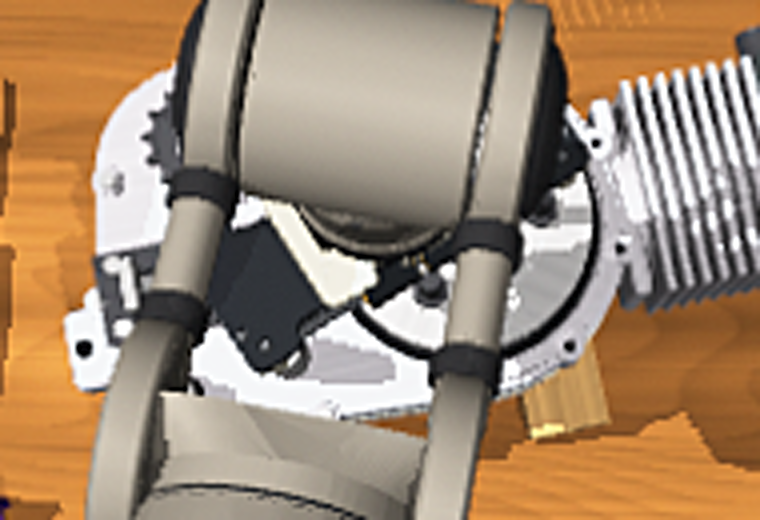

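```bash
python3 - <<'E'
from model import *
p=np.load('p.npy');P,e,pol=pts(p)
for X in ([489.4,-1.3,235],[489.4,-1.3,172],P['stud_b'],P['stud_a']):
    print(X,((proj('scene',X)-[200,150])*4).round(),((proj('top',X)-[170,160])*4).round())
E
```

```text
[489.4, -1.3, 235] [[410. 135.]] [[387. 233.]]
[489.4, -1.3, 172] [[405. 205.]] [[390. 251.]]
[474.14792953 -23.2395225  174.        ] [[407. 167.]] [[429. 278.]]
[551.44779424 -13.25298578 174.        ] [[301. 231.]] [[414. 142.]]
```

Call:
send_rows --targets '[[[0, 0, 0, 0, 2, 20, 1], [0, 0, 0, 0, 2, 40, 1], [0, 0, 0, 0, 2, 55, 1], [0, 0, 0, 0, 2, 63, 1], [0, 0, 0, 0, 2, 63, 1]]]'

```text
time: 3.3
tool_pos: [489.5, -2.3, 170.4]
tcp_rot: [-3.139, 0.002, 0.602]
contact_force: [-0.4, 0.1, 0.4]
grip_width: 0.2
```

```bash
python3 - <<'E'
from h import *
crop('scene',capture('scene'),(225,295),(75,95),4,'pics/s3.png')
from plant import *
o=get_obs();print(o['contact_force'],o['tool_pos'],o['time'])
# rows for arc about crank axis
c=np.array([515.7,-40.6]);psi=np.radians(np.degrees(o['tcp_rot'][2]))
d=c-o['tool_pos'][:2]; tx=np.array([np.cos(psi),np.sin(psi)]);ty=np.array([np.sin(psi),-np.cos(psi)])
ct=np.array([d@tx,d@ty]);print('axis in tool',ct, np.hypot(*d))
for a in (6,12,18,24,30):
    t=np.radians(-a);R=np.array([[np.cos(t),-np.sin(t)],[np.sin(t),np.cos(t)]])
    print(-a,(ct-R@ct).round(1))
E
```

```text
[-0.72942426 -0.40003101  0.01619619] [490.23883095  -2.45324124 171.61713332] 3.35
axis in tool [-0.61958547 45.85915881] 45.86334411303458
-6 [-4.8  0.2]
-12 [-9.5  0.9]
-18 [-14.2   2.1]
-24 [-18.7   3.7]
-30 [-23.    5.8]
```

View pics/s3.png

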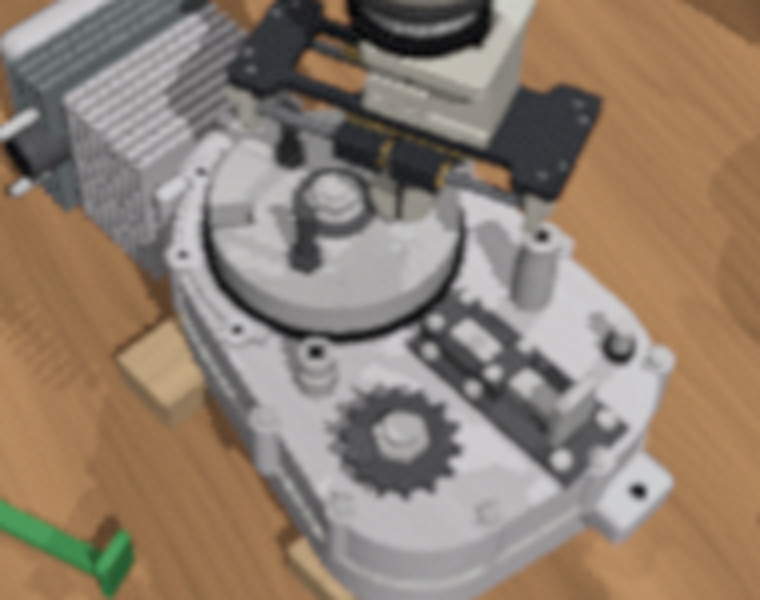

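Call:
send_rows --targets '[[[0, 0, -4, -3.2, 0.1, 0, 1], [0, 0, -8, -6.4, 0.4, 0, 1], [0, 0, -12, -9.5, 0.9, 0, 1], [0, 0, -16, -12.6, 1.6, 0, 1], [0, 0, -20, -15.7, 2.6, 0, 1]]]'

```text
time: 3.77
tool_pos: [480.2, -12.4, 173.3]
tcp_rot: [3.14, -0.004, 0.954]
contact_force: [2.3, 7.9, -0.6]
grip_width: 0.7
```

```bash
cat > st.py <<'E'
from h import *
import sys
o=get_obs();d=o['tool_pos'][:2]-[515.7,-40.6]
print('t',o['time'],'z',o['tool_pos'][2].round(1),'F',o['contact_force'].round(1),'phi',np.degrees(np.arctan2(d[1],d[0])).round(1),'r',np.hypot(*d).round(1),'yaw',np.degrees(o['tcp_rot'][2]).round(1))
if len(sys.argv)>1: crop('scene',capture('scene'),(225,295),(75,95),4,sys.argv[1])
E
python3 st.py pics/s4.png
```

```text
t 3.7667 z 173.3 F [ 2.3  7.9 -0.6] phi 141.5 r 45.3 yaw 54.7
```

View pics/s4.png

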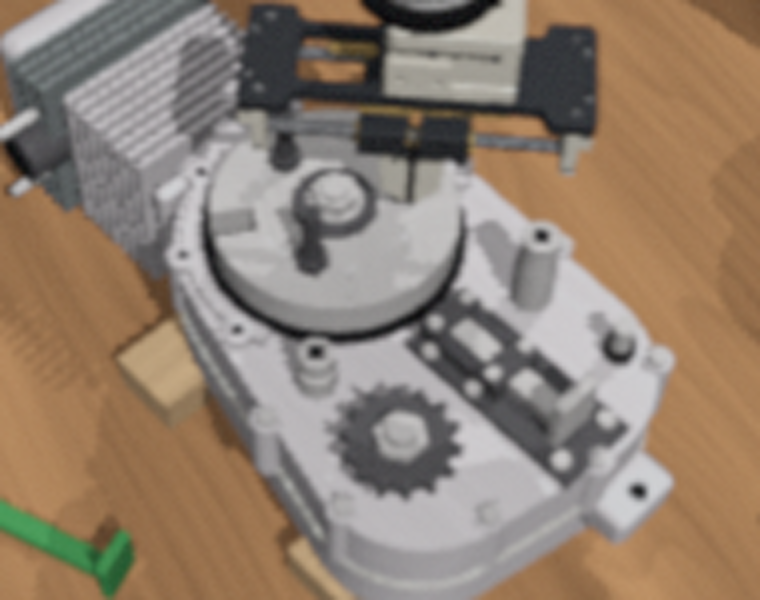

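Call:
send_rows --targets '[[[0, 0, -5, -3.9, 0.2, 0, 1], [0, 0, -10, -7.8, 0.7, 0, 1], [0, 0, -15, -11.6, 1.5, 0, 1], [0, 0, -20, -15.4, 2.7, 0, 1], [0, 0, -25, -19.0, 4.2, 0, 1]]]'

```text
time: 4.23
tool_pos: [471.9, -30.0, 173.2]
tcp_rot: [3.14, -0.003, 1.391]
contact_force: [-0.2, 8.8, 1.3]
grip_width: 0.4
```

```bash
python3 st.py
```

```text
t 4.2333 z 173.2 F [-0.2  8.8  1.3] phi 166.4 r 45.1 yaw 79.7
```

Call:
send_rows --targets '[[[0, 0, -5, -3.9, 0.2, 0, 1], [0, 0, -10, -7.8, 0.7, 0, 1], [0, 0, -15, -11.6, 1.5, 0, 1], [0, 0, -20, -15.4, 2.7, 0, 1], [0, 0, -25, -19.0, 4.2, 0, 1]]]'

```text
time: 4.65
tool_pos: [471.9, -49.5, 173.1]
tcp_rot: [3.141, -0.002, 1.827]
contact_force: [-2.5, 7.7, 3.6]
grip_width: 0.4
```

```bash
python3 st.py pics/s5.png
```

```text
t 4.65 z 173.1 F [-2.5  7.7  3.6] phi -168.6 r 44.7 yaw 104.7
```

View pics/s5.png

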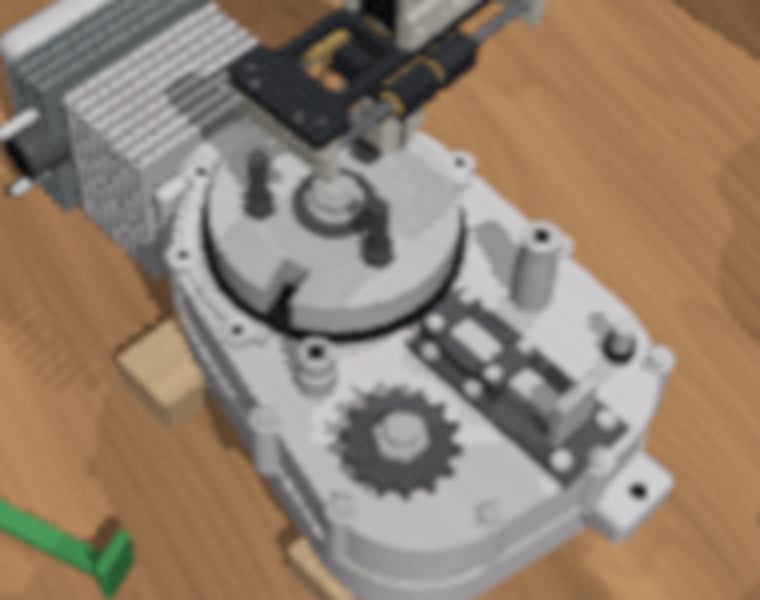

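Call:
send_rows --targets '[[[0, 0, -5, -3.9, 0.2, 0, 1], [0, 0, -10, -7.8, 0.7, 0, 1], [0, 0, -15, -11.6, 1.5, 0, 1], [0, 0, -20, -15.4, 2.7, 0, 1], [0, 0, -25, -19.0, 4.2, 0, 1]]]'

```text
time: 5.12
tool_pos: [480.2, -67.0, 173.1]
tcp_rot: [3.141, -0.002, 2.263]
contact_force: [-4.0, 7.5, 5.0]
grip_width: 0.5
```

```bash
python3 st.py
```

```text
t 5.1167 z 173.1 F [-4.   7.5  5. ] phi -143.4 r 44.2 yaw 129.7
```

Call:
send_rows --targets '[[[0, 0, -5, -3.9, 0.2, 0, 1], [0, 0, -10, -7.8, 0.7, 0, 1], [0, 0, -15, -11.6, 1.5, 0, 1], [0, 0, -20, -15.4, 2.7, 0, 1], [0, 0, -25, -19.0, 4.2, 0, 1]]]'

```text
time: 5.53
tool_pos: [495.1, -79.1, 173.0]
tcp_rot: [3.141, -0.003, 2.699]
contact_force: [-7.0, 6.1, 6.5]
grip_width: 0.8
```

```bash
python3 st.py pics/s6.png; python3 - <<'E'
from h import *
for n in ('scene','top'):
    capture(n)
    for d in place_of('slot_mouth',n)[:2]:
        w=atz(n,d['location'],149); print(n,d, np.degrees(np.arctan2(w[1]+40.6,w[0]-515.7)))
E
```

```text
t 5.5333 z 173.0 F [-7.   6.1  6.5] phi -118.2 r 43.6 yaw 154.7
scene {'location': [224.5, 300.8], 'conf': 0.77} 90.45199929922826
top {'location': [211.2, 252.7], 'conf': 0.76} 87.64905190215094
```

View pics/s6.png

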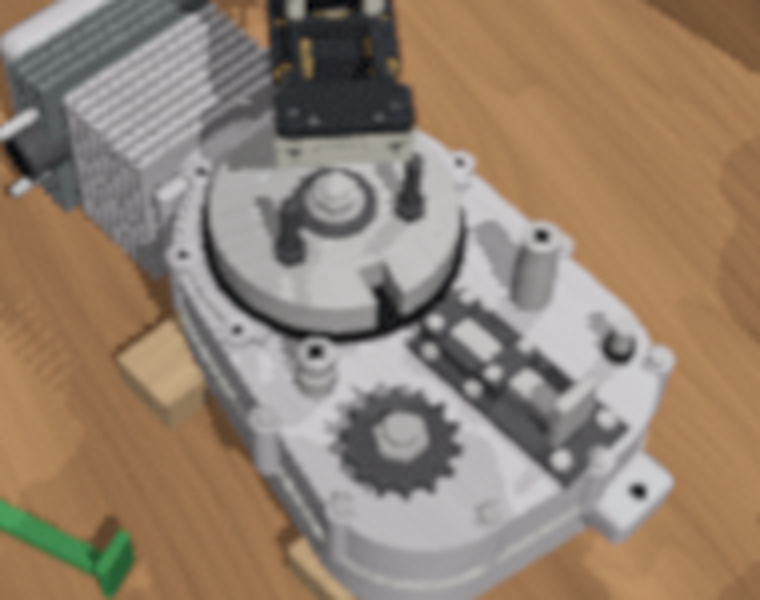

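Call:
send_rows --targets '[[[0, 0, -3, -2.4, 0.1, 0, 1], [0, 0, -6, -4.7, 0.2, 0, 1], [0, 0, -9, -7.0, 0.6, 0, 1], [0, 0, -9, -7.0, 0.6, 0, 1]]]'

```text
time: 6.12
tool_pos: [502.2, -81.8, 172.9]
tcp_rot: [3.141, -0.002, 2.855]
contact_force: [-5.4, 4.4, 3.7]
grip_width: 0.3
```

```bash
python3 st.py pics/s7.png; python3 - <<'E'
from h import *
for n in ('scene','top'):
    im=capture(n)
    if n=='top': crop(n,im,(225,265),(50,70),5,'pics/t7.png')
    for d in place_of('slot_mouth',n)[:2]:
        w=atz(n,d['location'],149); print(n,d, np.degrees(np.arctan2(w[1]+40.6,w[0]-515.7)))
E
```

```text
t 6.1167 z 172.9 F [-5.4  4.4  3.7] phi -108.2 r 43.4 yaw 163.6
scene {'location': [221.2, 305.6], 'conf': 0.83} 100.79418482547993
scene {'location': [235.4, 282.6], 'conf': 0.68} 59.71525043876591
top {'location': [217.4, 251.8], 'conf': 0.67} 98.51949895459153
```

View pics/s7.png

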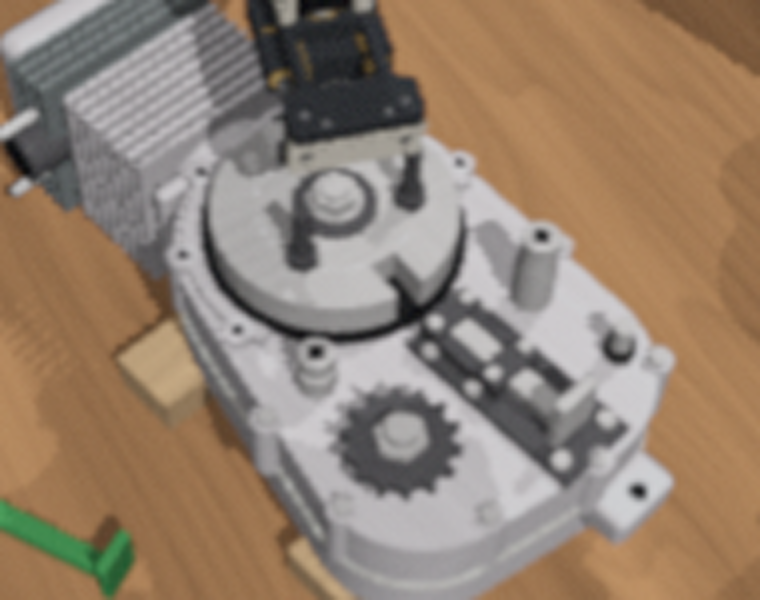

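View pics/t7.png

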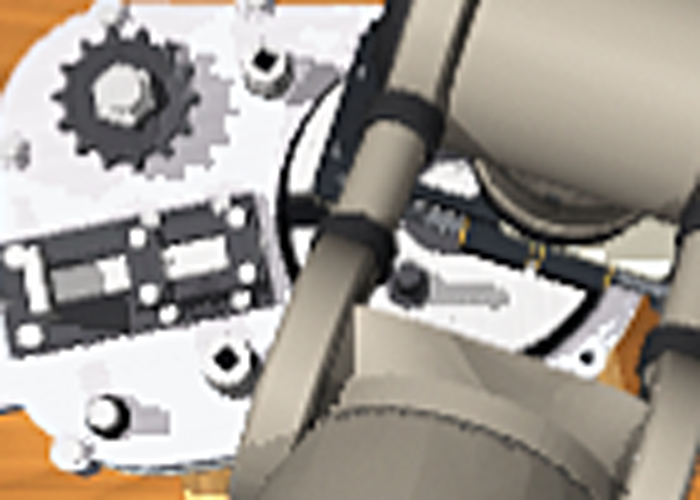

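```bash
cat > slot.py <<'E'
from model import *
import sys
fs=[float(v) for v in sys.argv[2:]]
p=np.load('p.npy')
for n,c,h in (('scene',(222,308),(30,40)),('top',(217,250),(30,40))):
    im=capture(n); f=7; r0,c0=c[0]-h[0],c[1]-h[1]
    base=cv2.resize(im[r0:c[0]+h[0],c0:c[1]+h[1],::-1],None,fx=f,fy=f,interpolation=cv2.INTER_CUBIC)
    a=base.copy()
    q=lambda X: ((proj(n,X)-[c0,r0]+.5)*f-.5).round().astype(int)
    for i,x in enumerate(fs):
        pp=p.copy();pp[3]=np.radians(x);P,e,pol=pts(pp)
        def s(u,v,z):  # slot frame
            ff=pp[3]; return e(-v*np.sin(ff)+u*np.cos(ff), v*np.cos(ff)+u*np.sin(ff),z)
        col=[(0,0,255),(0,255,0),(255,0,0)][i]
        cv2.polylines(a,[q([s(-9,74.5,149),s(-9,49,149),s(9,49,149),s(9,74.5,149)])],False,col,1)
    cv2.polylines(a,[q([e(0,52,136),e(0,200,136)])],False,(0,255,255),1)
    cv2.polylines(a,[q([pol(75,t,149) for t in np.linspace(0,6.3,80)])],False,(255,0,255),1)
    cv2.imwrite(f'pics/{sys.argv[1]}_{n}.png',np.vstack([base,a]) if n=='x' else a)
    cv2.imwrite(f'pics/{sys.argv[1]}_{n}_raw.png',base)
E
python3 slot.py a 0 -4
```

```text
(no output)
```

View pics/a_scene.png

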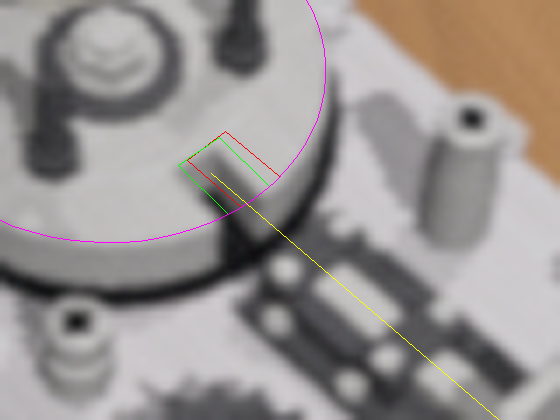

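View pics/a_top.png

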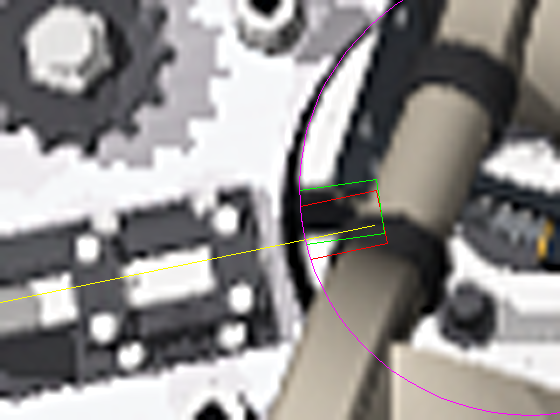

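```bash
python3 - <<'E'
from h import *
im=capture('scene');crop('s',im,(218,306),(20,26),15,'pics/z1.png')
im=capture('top');crop('s',im,(220,250),(20,26),15,'pics/z2.png')
E
```

```text
(no output)
```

View pics/z1.png

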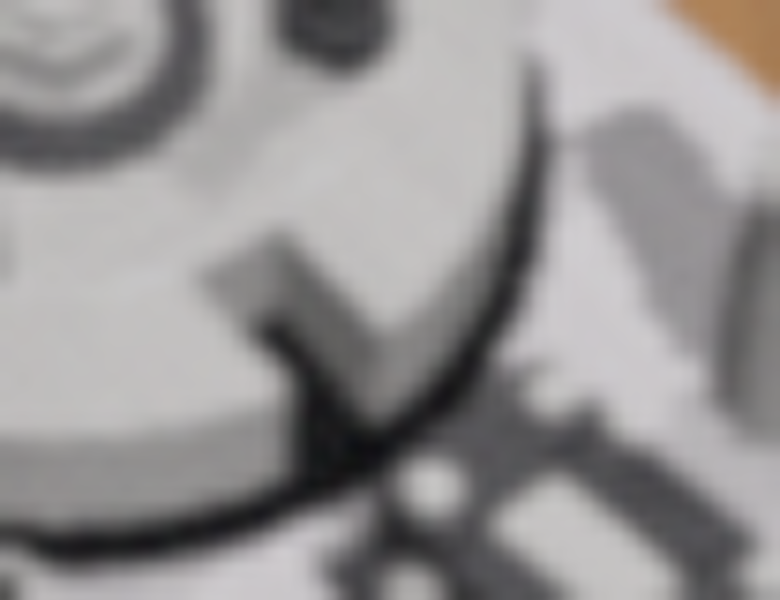

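View pics/z2.png

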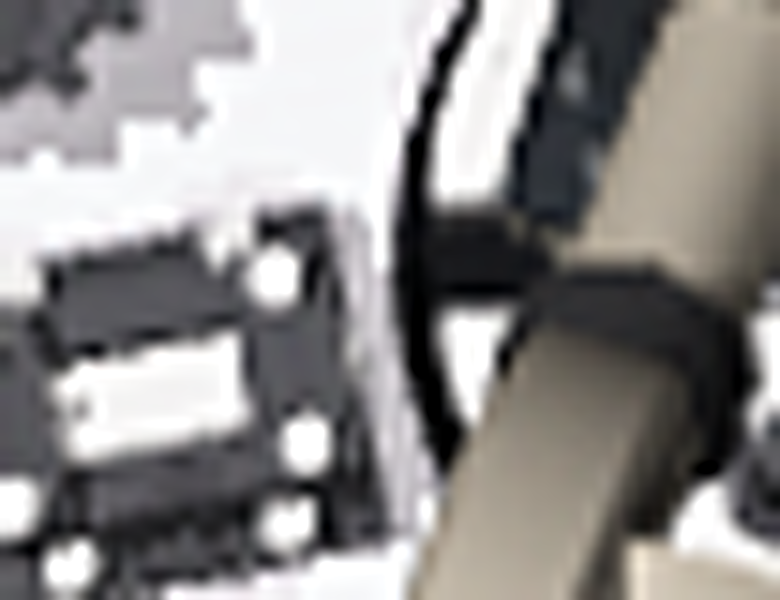

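```bash
python3 - <<'E'
from h import *
g=lambda x,y:(198+(y+.5)/15-.5,280+(x+.5)/15-.5)
A=lambda x,y,z=149:atz('scene',g(x,y),z)[:2]
li,lo,ri,ro=A(205,275),A(292,370),A(275,240),A(385,342)
for a,b in ((li,lo),(ri,ro)): d=b-a; print('edge dir',np.degrees(np.arctan2(d[1],d[0])),np.hypot(*d))
print('width',np.hypot(*(li-ri)),np.hypot(*(lo-ro)))
m=(li+ri)/2; mo=(lo+ro)/2
print('mid in/out',m,mo)
for c in ([515.7,-40.6],[516,-42],[514,-39]): print([np.degrees(np.arctan2(*(q-np.array(c))[::-1])) for q in (m,mo)])
gt=lambda x,y:(200+(y+.5)/15-.5,224+(x+.5)/15-.5)
T=lambda x,y,z:atz('top',gt(x,y),z)[:2]
print('top slot edges',T(430,205,149),T(435,298,149))
print('top bar window mid', T(245,380,136),T(65,420,136))
# plate corners top, using plate right edge corners
print('plate', T(325,205,126),T(390,540,126))
E
```

```text
edge dir 96.18173672199939 22.05560526937011
edge dir 100.51632318258542 25.327560880224123
width 12.917346722465643 15.392308183276887
mid in/out [511.21657006  11.19975877] [507.71773114  34.61450475]
[np.float64(94.9467992962857), np.float64(96.0579379128238)]
[np.float64(95.13790533880736), np.float64(96.1698939741332)]
[np.float64(93.17363390025584), np.float64(94.87780861963586)]
top slot edges [514.08149964  34.63774315] [499.74668385  33.45973927]
top bar window mid [488.42591665  63.04631479] [481.6378034   90.56050036]
plate [517.64772727  52.29976611] [465.36036317  40.61157458]
```

Call:
send_rows --targets '[[[0, 0, -2, -1.5, 0, 0, 1], [0, 0, -4, -3.1, 0.1, 0, 1], [0, 0, -6, -4.6, 0.2, 0, 1], [0, 0, -6, -4.6, 0.2, 0, 1]]]'

```text
time: 6.9
tool_pos: [506.3, -82.9, 172.9]
tcp_rot: [3.141, -0.002, 2.959]
contact_force: [-5.8, 3.5, 3.1]
grip_width: 0.5
```

```bash
python3 st.py; python3 - <<'E'
from h import *
im=capture('scene');crop('s',im,(218,306),(20,26),15,'pics/z3.png')
im=capture('top');crop('s',im,(220,250),(20,26),15,'pics/z4.png')
E
```

```text
t 6.9 z 172.9 F [-5.8  3.5  3.1] phi -102.5 r 43.4 yaw 169.5
```

View pics/z3.png

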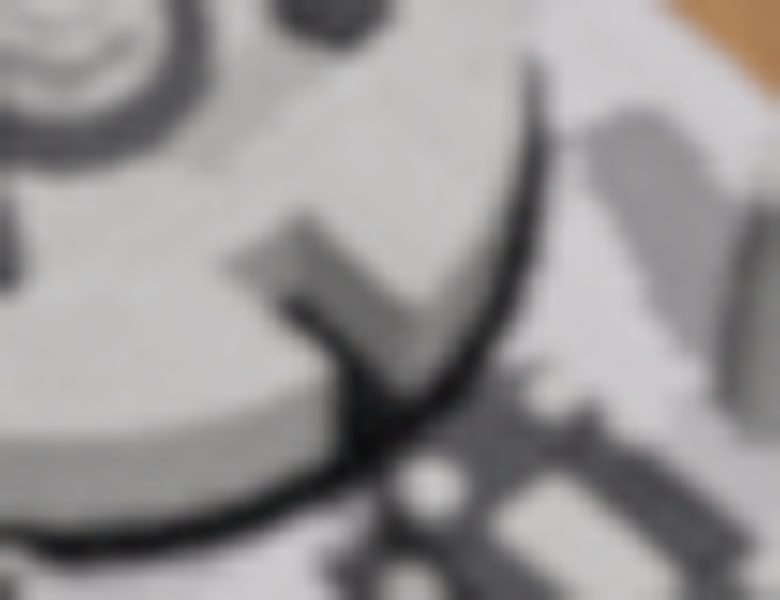

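View pics/z4.png

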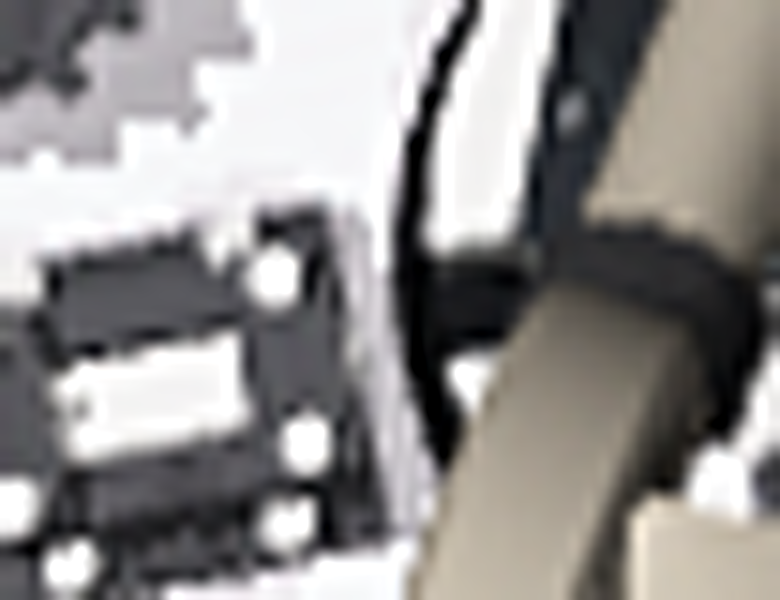

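```bash
python3 - <<'E'
from h import *
gt=lambda x,y:(200+(y+.5)/15-.5,224+(x+.5)/15-.5)
T=lambda x,y,z:atz('top',gt(x,y),z)[:2]
an=lambda q:np.degrees(np.arctan2(q[1]+40.6,q[0]-515.7))
print('top',an((T(430,250,149)+T(438,350,149))/2), T(430,250,149),T(438,350,149))
g=lambda x,y:(198+(y+.5)/15-.5,280+(x+.5)/15-.5)
A=lambda x,y,z=149:atz('scene',g(x,y),z)[:2]
li,lo,ri,ro=A(225,260),A(340,360),A(302,208),A(422,312)
print('scene',an((li+ri)/2),an((lo+ro)/2),[np.degrees(np.arctan2(*(b-a)[::-1])) for a,b in ((li,lo),(ri,ro))])
# scene bar window: corners in full picture s7 (4x origin 200,150)
B=lambda x,y:atz('scene',(150+(y+.5)/4-.5,200+(x+.5)/4-.5),136)[:2]
w=B(475,340); print('bar window mid scene',w,an(w))
E
```

```text
top 102.35600852445482 [507.12983795  34.43536353] [491.75968455  32.77399532]
scene 101.37297462886833 101.74261423083969 [np.float64(102.62132238065878), np.float64(102.30722798634024)]
bar window mid scene [489.64335909  77.44550746] 102.44751848152268
```

Call:
send_rows --targets '[[[0, 0, -0.8, -0.6, 0, 0, 1], [0, 0, -1.6, -1.2, 0, 0, 1], [0, 0, -1.6, -1.2, 0, 0, 1]]]'

```text
time: 7.25
tool_pos: [507.3, -83.1, 172.9]
tcp_rot: [3.141, -0.002, 2.986]
contact_force: [-5.4, 5.5, 4.0]
grip_width: 0.3
```

```bash
python3 st.py; python3 go.py 0 0 250 169
```

```text
t 7.25 z 172.9 F [-5.4  5.5  4. ] phi -101.2 r 43.4 yaw 171.1
t 7.25 pos [507.3 -83.1 172.9] yaw 171.1 F [-5.4  5.5  4. ] g 0.3
turn [ 0.1 -0.1  2.1] shift [514.2   3.4 -75.9]
```

Call:
send_rows --targets '[[[0, 0, 0, 5, 0, 0, 1], [0, 0, 0, 9, 0, -3, 1], [0, 0, 0, 9, 0, -40, 1], [0, 0, 0, 9, 0, -75, 1]]]'

```text
time: 7.58
tool_pos: [498.4, -82.6, 247.5]
tcp_rot: [3.141, -0.003, 2.985]
contact_force: [2.0, 0.4, 1.7]
grip_width: 0.7
```

```bash
python3 go.py 463 171 245 104
```

```text
t 7.58 pos [498.4 -82.6 247.5] yaw 171.0 F [2.  0.4 1.7] g 0.7
turn [-0.1 -0.1 67. ] shift [ 74.6 244.9   2.8]
```

Call:
send_rows --targets '[[[0, 0, 67, 75, 245, 0, 1], [0, 0, 67, 75, 245, 0, 1], [0, 0, 67, 75, 245, 0, 1], [0, 0, 67, 75, 245, 0, 1], [0, 0, 67, 75, 245, 0, 1]]]'

```text
time: 8.0
tool_pos: [474.0, 101.0, 248.0]
tcp_rot: [3.14, 0.002, 2.427]
contact_force: [0.9, -0.4, 0.2]
grip_width: 0.3
```

```bash
python3 go.py 463 171 245 104
```

```text
t 8.0 pos [474. 101. 248.] yaw 139.0 F [ 0.9 -0.4  0.2] g 0.3
turn [ 0.1  0.1 35. ] shift [54.2 45.7  3. ]
```

Call:
send_rows --targets '[[[0, 0, 35, 54, 46, 3, 1], [0, 0, 35, 54, 46, 3, 1], [0, 0, 35, 54, 46, 3, 1], [0, 0, 35, 54, 46, 3, 1], [0, 0, 35, 54, 46, 3, 1]]]'

```text
time: 8.42
tool_pos: [463.1, 170.5, 244.8]
tcp_rot: [3.14, 0.0, 1.829]
contact_force: [-0.1, 0.2, -0.3]
grip_width: 0.5
```

```bash
python3 go.py 463 171 145 104; python3 - <<'E'
from h import *
im=capture('scene');crop('s',im,(232,315),(40,50),8,'pics/z5.png')
im=capture('top');crop('s',im,(225,250),(40,50),8,'pics/z6.png')
E
```

```text
t 8.42 pos [463.1 170.5 244.8] yaw 104.8 F [-0.1  0.2 -0.3] g 0.5
turn [0.1 0.  0.8] shift [ 0.6 -0.1 99.8]
```

View pics/z5.png

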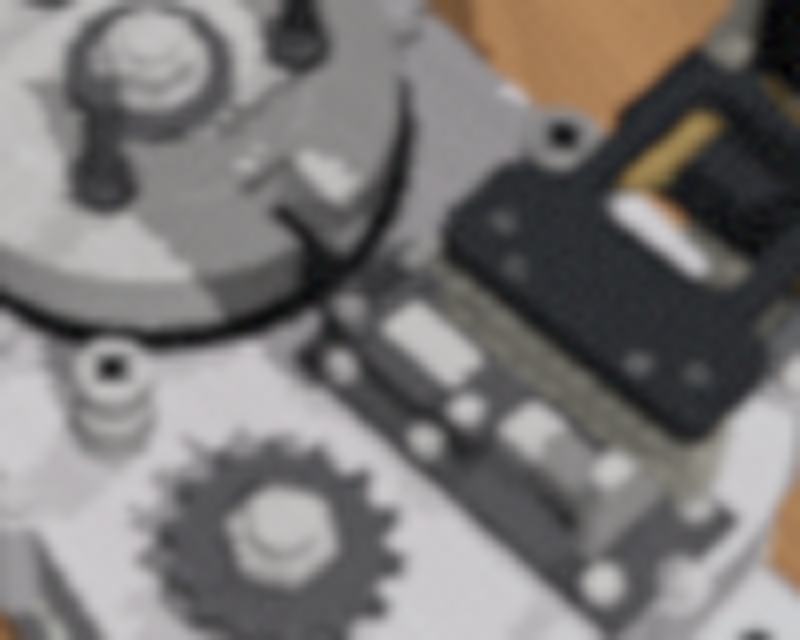

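View pics/z6.png

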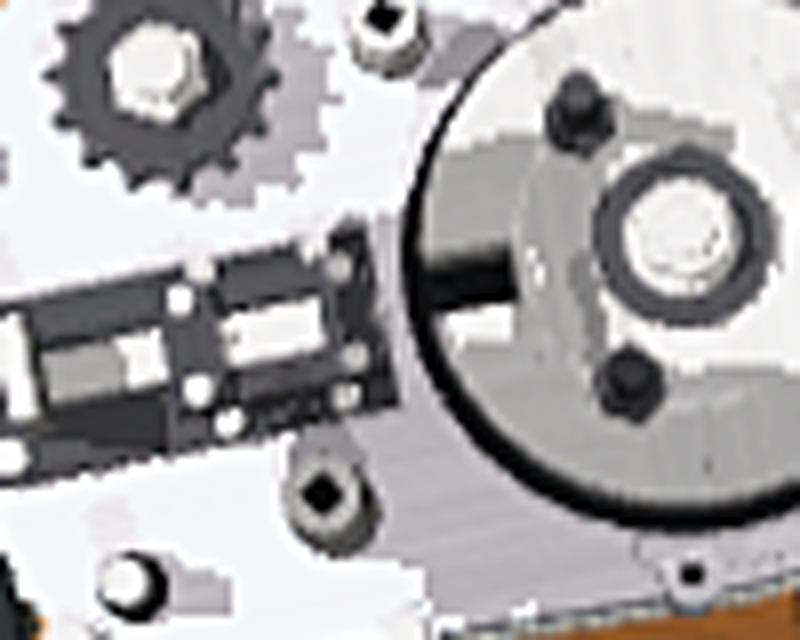

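```bash
python3 - <<'E'
from h import *
u=np.array([np.cos(np.radians(104)),np.sin(np.radians(104))])
def ye(q): d=q[:2]-[515.7,-40.6]; return d@u, d@[u[1],-u[0]]
for n,o,f,x,y in (('top',(170,160),4,116,285),('top',(170,160),4,133,282),('scene',(265,192),8,622,478)):
    print(n,ye(atz(n,(o[1]+(y+.5)/f-.5,o[0]+(x+.5)/f-.5),166)))
print((proj('scene',[463.1,170.5,245])-[265,192])*8,(proj('scene',[463.1,170.5,145])-[265,192])*8)
im=capture('top');crop('s',im,(235,215),(40,50),8,'pics/z7.png')
E
```

```text
top (np.float64(199.29919035840877), np.float64(1.0397143617465576))
top (np.float64(189.57929936007085), np.float64(0.587739153327892))
scene (np.float64(196.87145886358235), np.float64(13.2740216258175))
[[758.2094056  332.16137074]] [[697.42046999 531.58356042]]
```

View pics/z7.png

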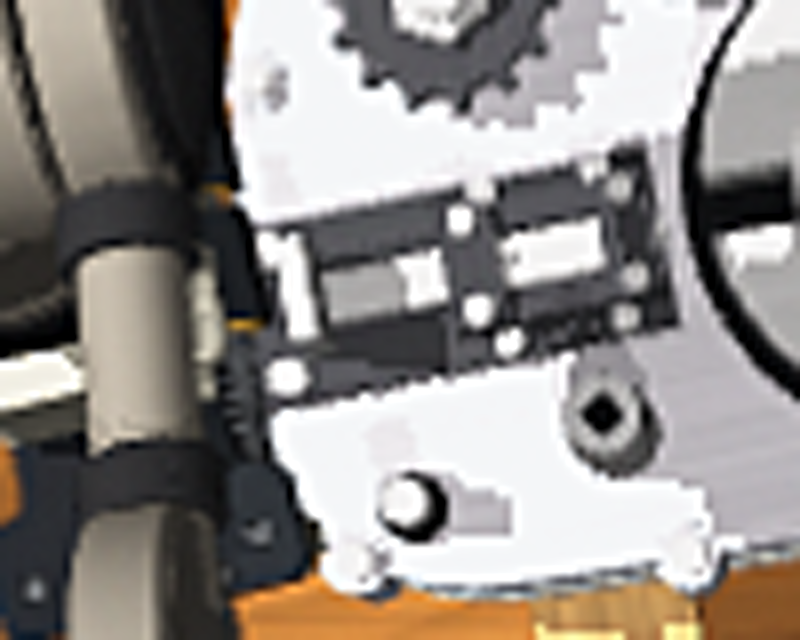

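Call:
send_rows --targets '[[[0, 0, 0.8, 1, 0, 35, 1], [0, 0, 0.8, 1, 0, 70, 1], [0, 0, 0.8, 1, 0, 90, 1], [0, 0, 0.8, 1, 0, 101, 1], [0, 0, 0.8, 1, 0, 101, 1]]]'

```text
time: 8.98
tool_pos: [461.5, 170.0, 140.8]
tcp_rot: [-3.137, -0.0, 1.823]
contact_force: [-0.8, 0.0, 0.5]
grip_width: 0.5
```

```bash
python3 go.py 463 171 144 104; python3 - <<'E'
from h import *
im=capture('scene');crop('s',im,(225,315),(50,60),7,'pics/z8.png')
E
```

```text
t 8.98 pos [461.5 170.  140.8] yaw 104.4 F [-0.8  0.   0.5] g 0.5
turn [-0.3 -0.   0.4] shift [ 0.6  1.7 -3.2]
```

View pics/z8.png

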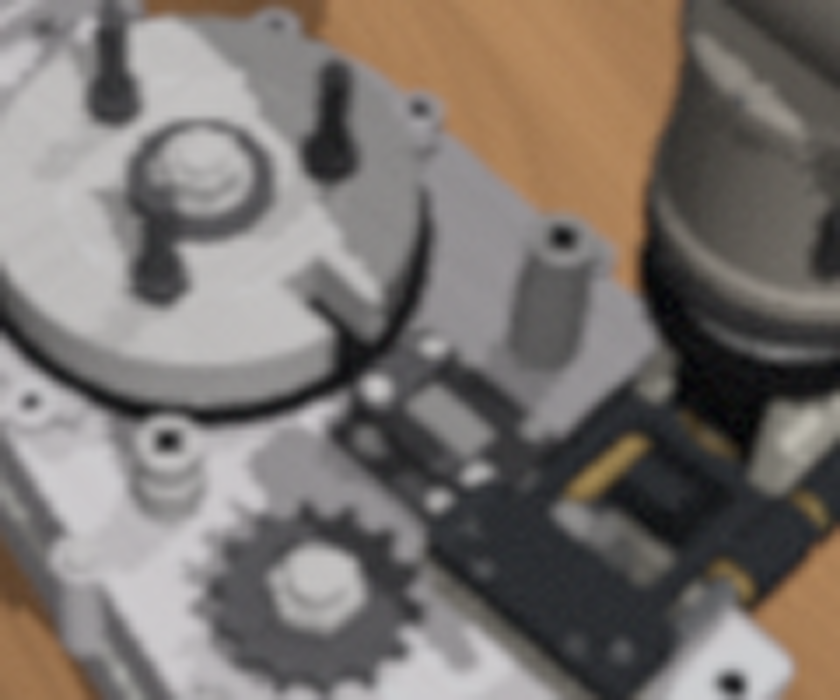

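Call:
send_rows --targets '[[[0, 0, 0, -5, 1, 0, 1], [0, 0, 0, -10, 1.5, 0, 1], [0, 0, 0, -14, 1.5, 0, 1], [0, 0, 0, -18, 1.5, 0, 1], [0, 0, 0, -22, 1.5, 0, 1]]]'

```text
time: 9.45
tool_pos: [470.1, 149.4, 143.6]
tcp_rot: [3.14, -0.0, 1.82]
contact_force: [-0.5, 2.0, 1.6]
grip_width: 0.3
```

```bash
python3 go.py 463 171 144 104; python3 - <<'E'
from h import *
im=capture('scene');crop('s',im,(225,315),(50,60),7,'pics/z9.png')
E
```

```text
t 9.45 pos [470.1 149.4 143.6] yaw 104.3 F [-0.5  2.   1.6] g 0.3
turn [ 0.1 -0.   0.3] shift [22.7 -1.6 -0.4]
```

View pics/z9.png

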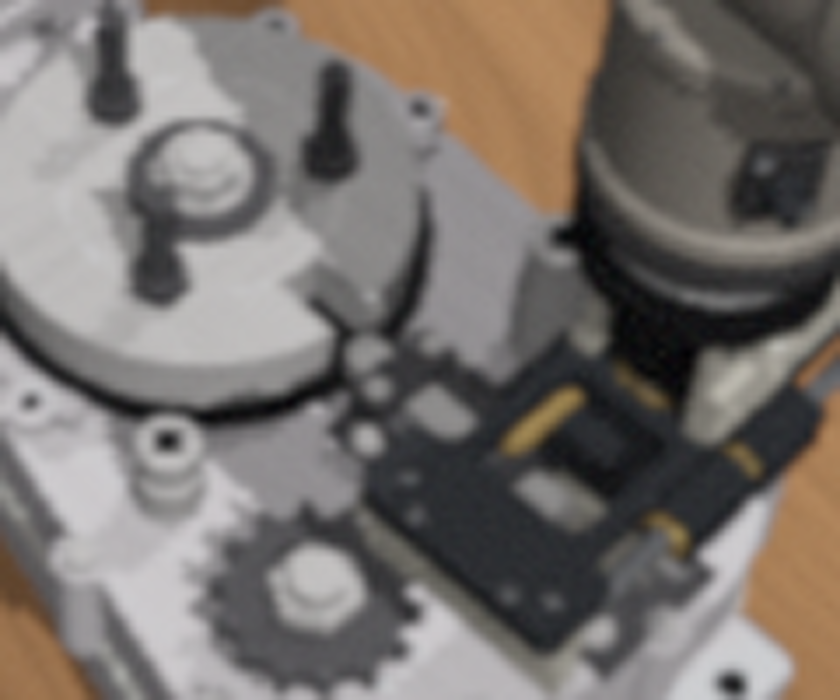

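Call:
send_rows --targets '[[[0, 0, 0, -3, 0, 0, 1], [0, 0, 0, -6, 0, 0, 1], [0, 0, 0, -9, 0, 0, 1], [0, 0, 0, -12, 0, 0, 1], [0, 0, 0, -15, 0, 0, 1]]]'

```text
time: 9.92
tool_pos: [473.5, 135.0, 142.9]
tcp_rot: [3.142, -0.0, 1.82]
contact_force: [0.6, 2.0, 1.9]
grip_width: 0.5
```

```bash
python3 go.py 463 171 144 104; python3 - <<'E'
from h import *
im=capture('scene');crop('s',im,(225,315),(50,60),7,'pics/z10.png')
E
```

```text
t 9.92 pos [473.5 135.  142.9] yaw 104.3 F [0.6 2.  1.9] g 0.5
turn [ 0.  -0.   0.3] shift [37.5 -1.3 -1.1]
```

View pics/z10.png

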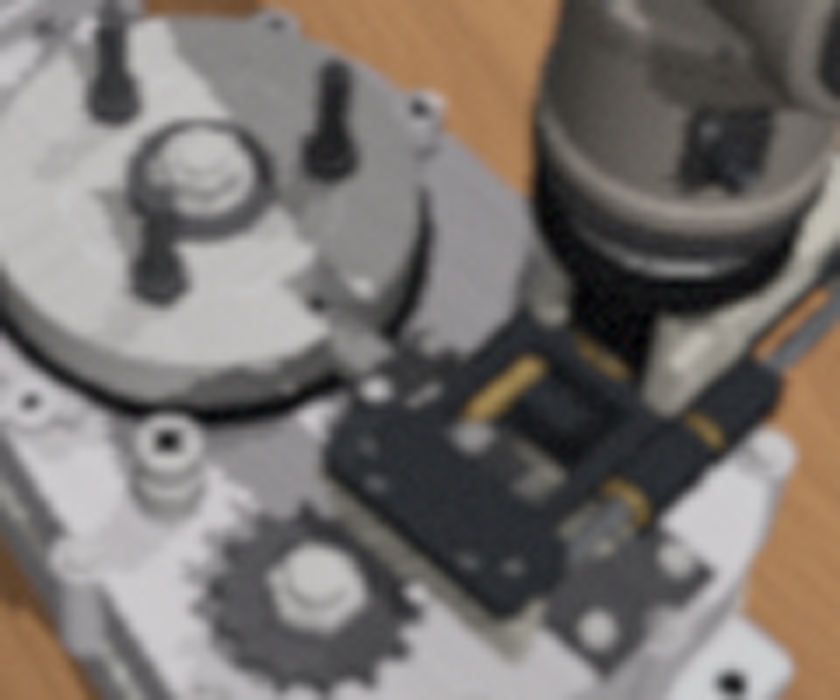

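Call:
send_rows --targets '[[[0, 0, 0, -3, 0, 0, 1], [0, 0, 0, -5, 0, 0, 1], [0, 0, 0, -7, 0, 0, 1], [0, 0, 0, -8, 0, 0, 1]]]'

```text
time: 10.3
tool_pos: [475.4, 127.2, 142.9]
tcp_rot: [-3.142, -0.0, 1.82]
contact_force: [0.0, 1.0, 1.1]
grip_width: -0.0
```

Call:
send_rows --targets '[[[0, 0, 0, -1, 0, 0, 1], [0, 0, 0, -2, 0, 0, 1]]]'

```text
time: 10.47
tool_pos: [475.6, 126.6, 142.9]
tcp_rot: [3.141, -0.003, 1.819]
contact_force: [-3.2, 11.0, 3.1]
grip_width: 0.4
```

Call:
send_rows --targets '[[[0, 0, 0, -1, 0, 0, 1]]]'

```text
time: 10.55
tool_pos: [475.6, 126.5, 143.0]
tcp_rot: [3.141, -0.004, 1.819]
contact_force: [-3.4, 15.6, 2.4]
grip_width: 0.4
```

Call:
send_rows --targets '[[[0, 0, 0, -1, 0, 0, 1], [0, 0, 0, -2, 0, 0, 1]]]'

```text
time: 10.72
tool_pos: [475.6, 126.5, 143.1]
tcp_rot: [3.141, -0.007, 1.819]
contact_force: [-5.2, 23.1, 4.6]
grip_width: 0.2
```

```bash
python3 go.py 463 171 144 104; python3 - <<'E'
from h import *
im=capture('scene');crop('s',im,(225,315),(50,60),7,'pics/z11.png')
E
```

```text
t 10.72 pos [475.6 126.5 143.1] yaw 104.2 F [-5.2 23.1  4.6] g 0.2
turn [ 0.  -0.4  0.2] shift [46.3 -1.3 -0.6]
```

View pics/z11.png

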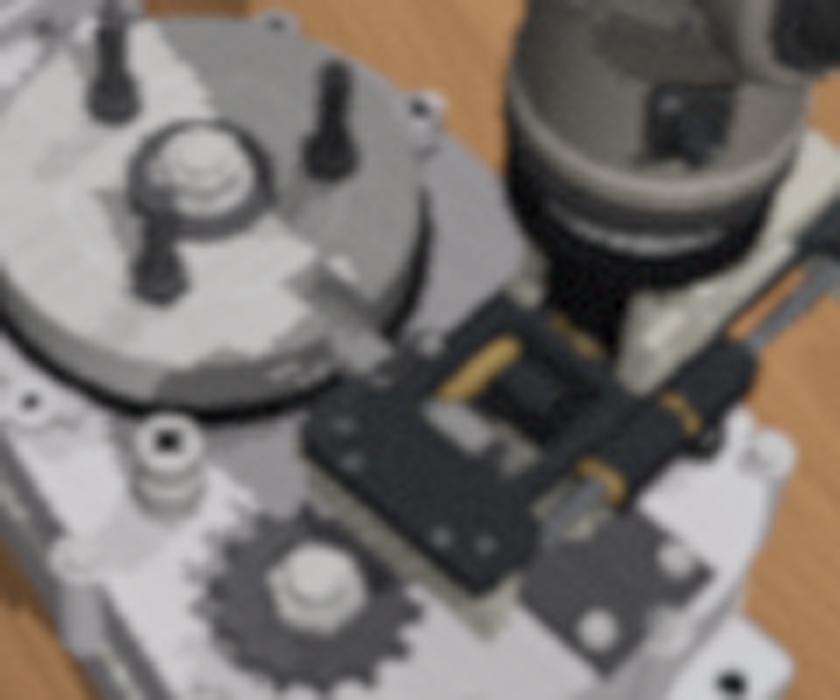

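Firm stop: the force rises with no further movement, and the bar sits deep in the slot. I'll back off, lift, move clear and check.

Call:
send_rows --targets '[[[0, 0, 0, 6, 0, 0, 1], [0, 0, 0, 14, 0, 0, 1], [0, 0, 0, 18, 0, -30, 1], [0, 0, 0, 18, 0, -70, 1], [0, 0, 0, 18, 0, -105, 1]]]'

```text
time: 11.18
tool_pos: [471.8, 140.1, 249.2]
tcp_rot: [-3.14, 0.001, 1.82]
contact_force: [0.4, 0.1, 0.9]
grip_width: 0.4
```

Call:
send_rows --targets '[[[0, 0, 0, 40, 0, 0, 1], [0, 0, 0, 80, 0, 0, 1], [0, 0, 0, 120, 0, 0, 1], [0, 0, 0, 150, 0, 0, 1], [0, 0, 0, 150, 0, 0, 1]]]'

```text
time: 11.6
tool_pos: [433.5, 289.7, 247.8]
tcp_rot: [3.141, -0.001, 1.824]
contact_force: [0.3, -0.5, -0.1]
grip_width: 0.6
```

```bash
python3 - <<'E'
from h import *
im=capture('scene');crop('s',im,(225,315),(50,60),7,'pics/z12.png')
im=capture('top');crop('s',im,(220,240),(45,60),6,'pics/z13.png');cv2.imwrite('pics/top_end.png',im[:,:,::-1])
o=get_obs();print(o['time'],o['tool_pos'],o['contact_force'])
E
```

```text
11.7 [434.75093645 286.10271135 247.63660414] [ 0.33746126  0.0962724  -0.85115793]
```

View pics/z12.png

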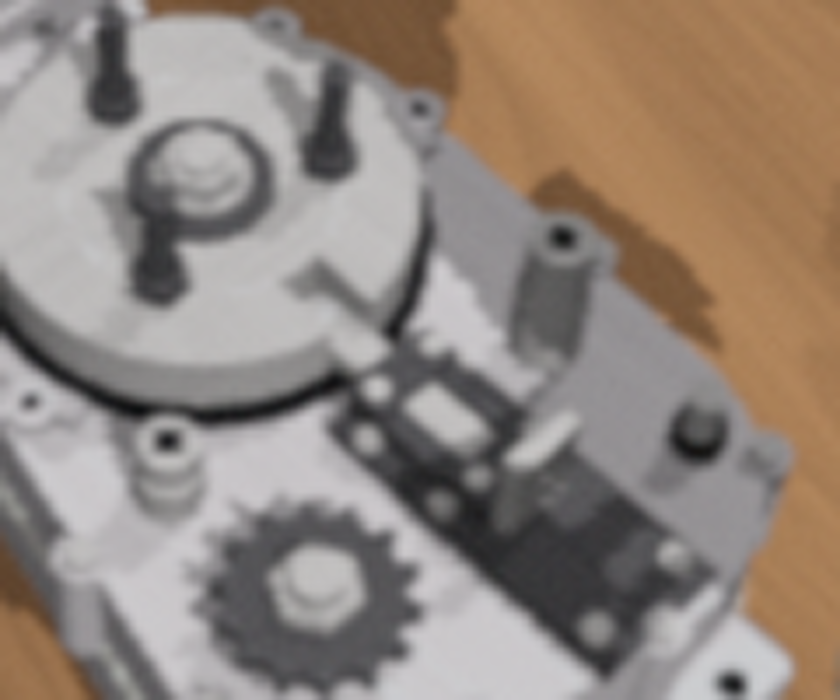

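View pics/z13.png

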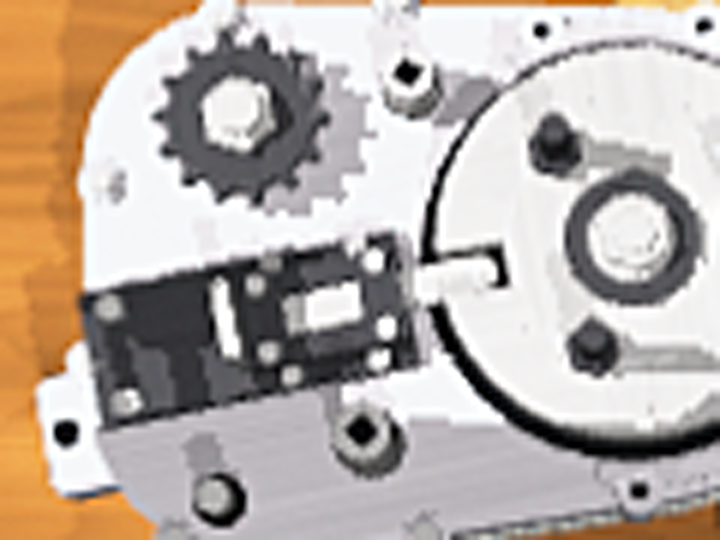

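View pics/top_end.png

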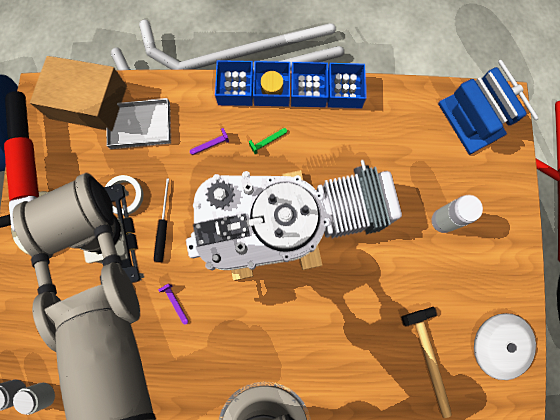

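```bash
python3 -c "
from plant import *
print(close_job())"
```

```text
the job is handed in; nothing more can be done
None
```

The crank is locked: the slot faces the bar, and the bar is pushed fully home in its guide. I handed the job in at about 11.7 s of the 51 s allowed.

**What I did**
- I turned the flywheel about 126° anticlockwise by pushing stud_b with the shut fingertips. Contact force there was about 6–9 N sideways.
- I corrected the angle in small steps from the pictures before touching the bar.
- I then pushed the bar's upturned end along the guide. It slid at about 2 N. At the end the force rose to 23 N with no further travel, so I took that as the stop.
- I backed off, lifted and moved clear; the wrist force there was near zero.

**Last checks**
- Both cameras show the bar's nose inside the slot and its upturned end against the guide's end.
- The sockets, tools and look-alikes look unmoved in the pictures; I did not measure their positions.

**Checks that disagreed**
- The two cameras differed by 1–2° on where the guide points, so I aimed between them. The bar then slid into the slot without catching.
- The finger stopped about 2 mm earlier than I had worked out. That is within the calibration error, and the pictures show no gap.

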